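# Lift the split ring off the checking fixture's spindle

## Task

Take the orange-handled hook pick from its stand, slip its toe under the red-tipped end of the split ring on the checking fixture and lift that end out of its groove with the pick, feeling your way in: never press the pick hard against the fixture or the ring (more than about 30 N marks them). Then put the ring flat in the green tray and the pick back upright in its own pocket of the stand, and leave the other things on the bench where they are.

Things in the scene. Friction and masses are not known exactly. Their poses are not given: they have to be found in the camera images.
- pick: Hook pick standing upright in the stand, 130 g. Origin: centre of the underside of its 22 x 22 x 6 mm steel collar, which rests on the stand's plate; z up. Orange handle above; below, a dark tube of 11 mm and a shank of 8 mm diameter. At its foot a flat polished toe points along the pick's own -x: 6 mm wide, 4 mm thick, its tip 15 mm from the axis. Its yaw matches the stand's within 0.1 rad.
- stand: Fixed blue tool stand, 80 x 150 mm, origin at the centre of its underside, plate top at z = 100 mm. Two white-rimmed pockets at y = +36 mm (orange pick) and y = -36 mm (blue probe). In each a slot through the plate, 14 mm wide, x = -22 to +10 mm from the pocket's centre: shank and toe (toe towards the stand's -x) pass through it when lifted or lowered straight.
- pocket (a point): Centre of the orange pick's pocket, on the plate's top (z = 100 mm). Inner size 26 x 26 mm, rim 8 mm high (open 14 mm wide at -x for the toe). The pick's origin sits here with 2 mm play each side.
- fixture: Fixed aluminium checking fixture, plate 200 x 200 x 15 mm. Origin: on the spindle's axis at bench height. Dark round shoulder of radius 44 mm, top at z = 39 mm; on it the ring's seat (radius 20 to 27 mm, top z = 45) and the bright spindle, radius 20.75 mm, top z = 62.5. Two red-handled toggle clamps at its -x corners, up to 92 mm high. A brass pin stands in the ring's gap.
- notch (a point): Where the toe goes in: on the shoulder's top at the mouth of the notch, fixture x = 26.5, y = -3, z = 39 mm. The seat is cut away within 27 degrees either side of +x, leaving a space 6 mm high under the ring's end (z = 39 to 45). The toe enters along the fixture's -x, at most until it meets the spindle (radius 20.75 mm).
- ring: Loose split ring of 7 mm round brass wire round the spindle, 100 g, outer diameter 57, inner 43 mm. Origin: its centre, level with its underside (z = 45 mm seated). Gap from -14 to -70 degrees about its z; the arm from -14 (red end) to +80 degrees bends outward in the ring's plane, the rest is stiff. Once freed it can be taken across its outside along its own y and lifted straight up.
- ring_end (a point): Where to lift: on the wire's centre line by the red end (ring x = 24.8, y = -3 mm). 48.5 mm above the bench in the groove, about 58 mm when out and resting on the lip. The upward pull rises to roughly 10 to 16 N and drops as the arm snaps past the lip after 7 to 9 mm; lift it 10 to 12 mm in all. It then stays up, the ring tilted about 12 degrees.
- ring_center (a point): Centre of the ring, mid thickness of the wire (3.5 mm above its origin).
- tray: Fixed green tray, 160 x 150 mm, walls 4 mm thick and 22 mm high, empty. Origin: centre of its underside.
- tray_in (a point): Centre of the tray's inner floor.
- probe: Blue-handled straight probe standing in the stand's other pocket, its top 131 mm above the bench; leave it, and carry the pick over it or around it.
- plug_gauge: Steel plug gauge standing on the bench, 32 mm diameter, 75 mm high; leave it.
- bush: Brass bush, 52 mm outer diameter, 35 mm high; leave it.
- gauge_block: Steel block 35 x 50 x 20 mm; leave it.
- caliper: Caliper lying on the bench, 170 mm long; leave it.
- oil_jar: Small jar with red cap, 50 mm diameter, 70 mm high; leave it.
- driver: Screwdriver lying on the bench; leave it.
- handle (a point): Middle of the pick's orange handle, 41 mm above the pick's origin. The handle is 18 x 18 mm, from 6 to 76 mm above the origin, sides along the pick's x and y; grip it from above. The pick's shank telescopes (tight, slips only above 60 N): the toe's underside lies anywhere from 74 to 86 mm below the origin, different each time, so find its height by touch.
- lip (a point): The groove's upper lip over the ring's springy arm: a tooth standing out 3 mm from the spindle at +25 degrees, 10 mm wide, z = 50.5 to 55.5 mm (fixture y = 4.5 to 13 mm). This point: fixture x = 21.4, y = 10, z = 53 mm. The lifted arm springs outward round it and then rests on top of it; a toe kept at y = -3 mm rises clear of it.
Not all that is in view belongs to the job. What is shaped like the pick but turquoise or yellow is not meant.

How it is judged:
By the outcome, as a careful person would: the job done as asked, in the order asked, and still so for the second after the job is handed in, with the robot touching nothing.
It also fails if it takes over 72 s, if anything falls off the work surface, if the arm or the gripper's body presses on something with over 40 N, if the wrist force passes 120 N, or if a joint passes its speed limit or range.

## Robot

A 7-joint arm with a two-finger parallel gripper is mounted at the origin on the work surface. World frame = base frame: x ahead of the robot, y to its left, z up, the work surface at z = 0. Lengths are in m, angles in rad, forces in N, time in s.
With the tool pointing down it reaches from about 0.4 to 0.85 m from the base axis. Payload 4.4 kg.
Tool frame: the origin (TCP) lies on the centre line of the jaws, within the pads' length; the fingertips stand 25 mm ahead of it and the grasp point (between the pads) lies 6 mm ahead of it; x points along the fingers, y is the direction in which the jaws open and shut, and the axes are right-handed (so a half turn about x gives the same grasp; the last joint's range is limited). The gripper opens to 94 mm and grips with 3 to 60 N. Pads are 16 mm wide; open, the fingers measure 119 mm over their backs; the gripper's body (75 mm by 177 mm) begins 78 mm behind the grasp point.
Start: joints at [-1.406, 0.628, 0.038, 1.517, -0.027, 0.996, -0.02], TCP at [0.149, 0.633, 0.195] pointing down, gripper open.
Joint ranges: [-3.06, 3.06], [-0.37, 2.12], [-1.25, 1.32], [0.18, 2.47], [-1.1, 4.24], [0.23, 1.98], [-2.94, 2.94]. Speed limits (rad/s): [2.57, 2.57, 3.14, 3.14, 3.14, 3.14, 3.14].

## Interface

Orientations are given as a unit quaternion [w, x, y, z].
In Python, from plant import get_obs, cams, workorder gives the robot as it stands. The module is installed in compiled form; this text tells all that it offers.
- The arm moves only by the tool servo_tool, never from a script. Its argument "plan" is one flat list of numbers, 5 for each row, row after row: the shift along the tool's x, y, z in mm, then the turn about the tool's x in rad, then the closure, from 0 (fully open) to 1 (shut). A call has 1 to 10 rows; each row shifts and turns the commanded pose from where the row before left it, along the tool's axes as they then stand; what a row does not reach is not made up. A row lasts 1/12 s, in which the tool goes at most 41.7 mm and 7.16 degrees, less where a joint would pass 70% of its speed; a pose out of reach is approached as far as the arm can. A call is refused whole if a number of a shift passes 41.7 or a number of a turn 0.125, either way. A call with a gripper value outside its range is refused whole. The fingers move at their own pace and stop on an object; "force" is the grip in N (left out, the last holds). Time passes only in rows, so rows that do not move let the fingers close. It gives the time, the measured TCP pose, the force and the opening at its end, in the units of the state.
- get_obs(): the state, without advancing time (a new reading comes with each control period).
- cams.capture(name): name is "side" or "top"; returns the picture (384x512x3 uint8, red, green, blue); there is no depth.
- cams.camera_params(name): a dict with "intrinsics" (3x3 intrinsics, pixels), "rvec" (rotation vector, rad) and "tvec" (3), from world to camera coordinates, as OpenCV has them. Camera axes: x right, y down, z forward; pixel columns grow to the right and rows downward; lengths in m; the calibration is good to about 2 mm. A picture is of the moment at which its call begins. camera_params takes no time and is no camera call.
- workorder.job_done(): hands the job in, once; it reports no verdict.
The state is a dict: "time": time; "joint_pos": joint angles; "dq": joint speeds; "effort": joint torques, N m; "tcp_pos": TCP position; "eef_rot": TCP orientation; "ft_force": force on the tool from outside, world axes, zero at the start; "wrist_torque": the same for the moment, N m; "gripper_width": finger opening in m.
Only numpy, scipy, OpenCV 4.12 (cv2) and the standard library are available. Lean on these libraries where they do the work, as an engineer would, in place of code of your own. Each camera call takes 0.05 s, during which the arm holds its last target. There are 200 camera calls.

## Working session

There is one attempt and no reset: what is moved stays moved. The work goes in short steps, Python scripts to look and compute and a tool call to move; the robot and the scene stay as the last step left them, time stands still between calls to the robot, and variables do not carry over. Pictures are saved under pics/ and viewed, about 8 in all and at most 12, crops included, and the job is handed in when it is done.

Besides the shell and the picture viewer there is one more tool, called after "Emit:" as a command line: name --argument value ..., lists and objects as JSON in quotes. servo_tool: Moves the arm, as the interface text tells. Its arguments: {"type":"object","properties":{"plan":{"type":"array"},"force":{"type":"number"}},"required":["plan"]}

```bash
mkdir -p pics
cat > h.py <<'E'
import numpy as np, cv2
from plant import get_obs, cams, workorder
from scipy.spatial.transform import Rotation as R
def par(n):
    p=cams.camera_params(n); return np.array(p["intrinsics"],float),np.array(p["rvec"],float).ravel(),np.array(p["tvec"],float).ravel()
def proj(n,P):
    K,r,t=par(n); return cv2.projectPoints(np.array(P,float).reshape(-1,1,3),r,t,K,None)[0].reshape(-1,2)
def unproj(n,uv,z):
    K,r,t=par(n); Rm=cv2.Rodrigues(r)[0]; c=-Rm.T@t
    uv=np.array(uv,float).reshape(-1,2); d=(np.linalg.inv(K)@np.c_[uv,np.ones(len(uv))].T).T@Rm
    return c+d*((z-c[2])/d[:,2])[:,None]
def snap(n,f): 
    im=cams.capture(n); cv2.imwrite(f,im[:,:,::-1]); return im
def st():
    o=get_obs(); q=np.array(o["eef_rot"]); r=R.from_quat(q,scalar_first=True)
    print("t",o["time"],"tcp",np.round(o["tcp_pos"],4),"F",np.round(o["ft_force"],1),"M",np.round(o["wrist_torque"],2),"w",round(o["gripper_width"],4),"j7",round(o["joint_pos"][6],2))
    print("axes cols xyz\n",np.round(r.as_matrix(),3)); return o,r.as_matrix()
E
python3 - <<'E'
from h import *
st()
for n in("top","side"):
    K,r,t=par(n); print(n,K[0,0],-cv2.Rodrigues(r)[0].T@t, cv2.Rodrigues(r)[0][2])
    im=snap(n,f"pics/{n}0.png"); cv2.imwrite(f"pics/{n}0b.png",cv2.resize(im[:,:,::-1],(800,600),interpolation=cv2.INTER_CUBIC))
E
```

```text
t 0.0 tcp [0.1485 0.6321 0.1946] F [-0.3  0.7 -0.1] M [-0.02  0.01  0.01] w 0.0941 j7 -0.02
axes cols xyz
 [[-0.     0.229  0.973]
 [-0.002  0.973 -0.229]
 [-1.    -0.002  0.   ]]
top 422.05371454908936 [ 0.29015312 -0.0595223   1.38663606] [ 0.14915491 -0.02482109 -0.98850226]
side 404.5411562185278 [ 0.20272834 -0.70528776  0.96249064] [ 0.23716372  0.57232803 -0.78498025]
```

View pics/top0b.png

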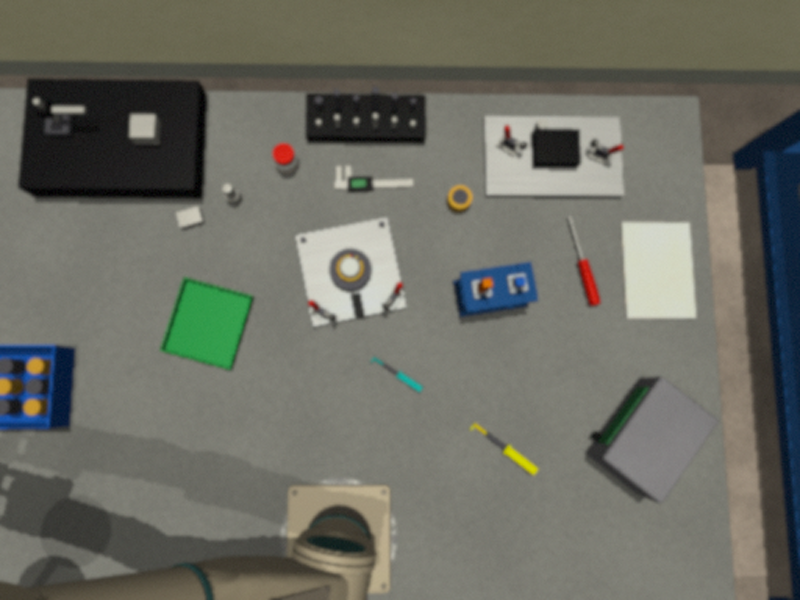

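View pics/side0b.png

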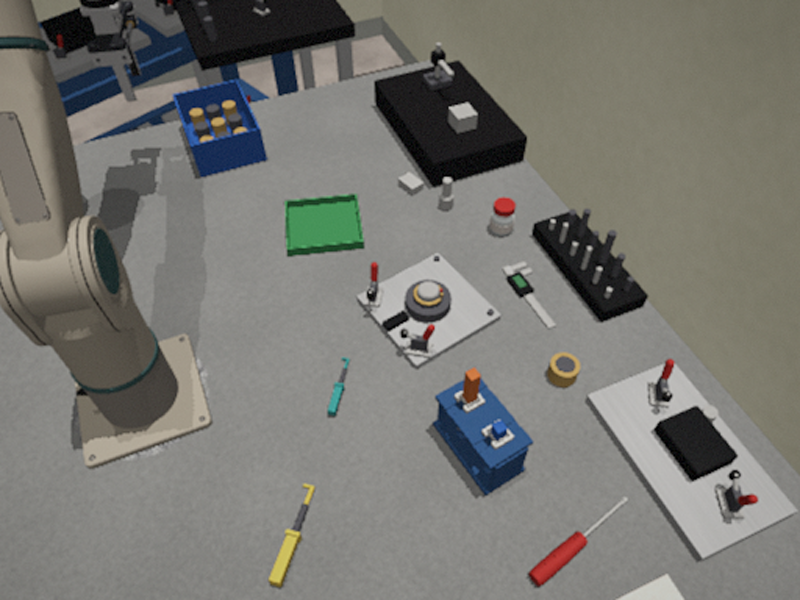

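Top view: stand at (497,290), fixture at (350,270), tray at (208,323), all in 800-wide pixels. Orange pick at (486,287). The turquoise and yellow look-alikes are lying on the bench. Next I enlarge the stand and the fixture from both views.

Run:
```python
from h import *
def crop(n,u,v):
    im=cv2.imread(f"pics/{n}0.png"); u=int(u/1.5625)-50;v=int(v/1.5625)-37; print(n,u,v)
    return cv2.resize(im[v:v+75,u:u+100],(400,300),interpolation=cv2.INTER_CUBIC)
m=np.vstack([np.hstack([crop("top",497,290),crop("top",350,270)]),np.hstack([crop("side",483,430),crop("side",429,307)])])
cv2.imwrite("pics/m.png",m)
for n,uv,z in [("top",(486,283),.17),("top",(350,268),.0625),("top",(208,323),.0),("side",(473,385),.14),("side",(429,292),.0625)]:
    print(n,uv,unproj(n,np.array(uv)/1.5625,z).round(3))
```

```text
top 268 148
top 174 135
side 259 238
side 224 159
top (486, 283) [[ 0.492 -0.278  0.17 ]]
top (350, 268) [[ 0.54  -0.02   0.062]]
top (208, 323) [[0.433 0.279 0.   ]]
side (473, 385) [[ 0.495 -0.28   0.14 ]]
side (429, 292) [[ 0.539 -0.028  0.062]]
```

View pics/m.png

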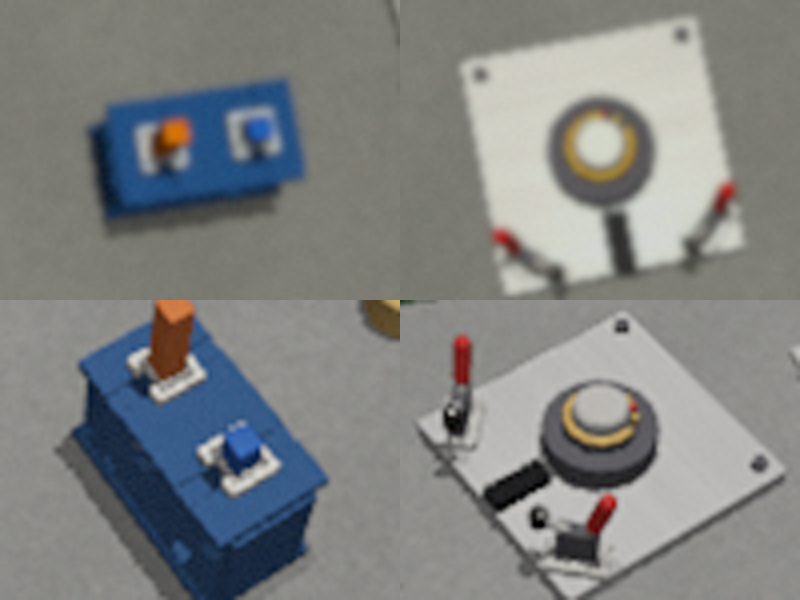

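```bash
cat > fit.py <<'E'
from h import *
from scipy.optimize import least_squares
def px(c,o): return np.array(o)+(np.array(c,float)+.5)/4-.5
def fit(name,obs,x0):
    def res(x,full=False):
        c,s=np.cos(x[2]),np.sin(x[2]); out=[]
        for n,l,uv in obs:
            w=[x[0]+c*l[0]-s*l[1],x[1]+s*l[0]+c*l[1],l[2]]; out.append(proj(n,w)[0]-uv)
        return np.array(out).ravel()
    r=least_squares(res,x0,loss="soft_l1",x_scale=[.01,.01,.05]); print(name,r.x.round(4),"res px\n",r.fun.shape,np.round(res(r.x).reshape(-1,2),1).tolist()); return r.x
T=(174,135);S=(224,159)
fx=[("top",(.1,.1,.015),px((60,62),T)),("top",(.1,-.1,.015),px((295,18),T)),("top",(-.1,-.1,.015),px((345,245),T)),("top",(-.1,.1,.015),px((105,295),T)),
("side",(.1,.1,.015),px((225,12),S)),("side",(.1,-.1,.015),px((385,172),S)),("side",(-.1,.1,.015),px((15,120),S)),
("top",(0,0,.0625),px((200,142),T)),("side",(0,0,.0625),px((201,97),S))]
fit("fixture",fx,[.54,-.02,.1])
T=(268,148);S=(259,238)
sd=[("top",(.04,.075,.1),px((105,105),T)),("top",(.04,-.075,.1),px((288,80),T)),("top",(-.04,-.075,.1),px((303,180),T)),("top",(-.04,.075,.1),px((118,207),T)),
("side",(-.04,.075,.1),px((81,62),S)),("side",(-.04,-.075,.1),px((218,246),S)),("side",(.04,-.075,.1),px((327,180),S))]
fit("stand",sd,[.49,-.3,.1])
for n in("top","side"):
    im=cv2.imread(f"pics/{n}0.png").astype(int); b,g,r=im[...,0],im[...,1],im[...,2]
    m=((g>1.5*r)&(g>1.5*b)&(g>60)).astype(np.uint8); k,l,s,c=cv2.connectedComponentsWithStats(m)
    i=1+np.argmax(s[1:,4]); box=cv2.minAreaRect(np.argwhere(l==i)[:,::-1].astype(np.float32)); 
    print(n,"tray",unproj(n,c[i],.01).round(3),[unproj(n,p,.022)[0][:2].round(3).tolist() for p in cv2.boxPoints(box)])
    o=((r>150)&(g>60)&(g<150)&(b<80)).astype(np.uint8) if n=="top" else ((r>120)&(g<.75*r)&(b<.5*r)&(g>.3*r)).astype(np.uint8)
    k,l,s,c=cv2.connectedComponentsWithStats(o)
    for i in range(1,k):
        if s[i,4]>10: print(n,"orange",s[i],c[i].round(1),unproj(n,c[i],.17 if n=="top" else .141)[0].round(4))
E
python3 fit.py
```

```text
fixture [ 0.5422 -0.0184  0.2048] res px
 (18,) [[-0.1, 0.3], [0.1, -0.3], [0.0, 1.1], [-0.1, 0.9], [0.5, -0.9], [1.0, -0.9], [0.5, -0.3], [-0.1, 0.7], [0.2, 1.3]]
stand [ 0.4965 -0.3146  0.1361] res px
 (14,) [[-1.0, 0.1], [0.6, 0.2], [1.2, 0.3], [-0.3, -0.0], [-1.2, -2.6], [0.4, 0.3], [1.1, 0.1]]
top tray [[0.432 0.28  0.01 ]] [[0.375, 0.37], [0.532, 0.331], [0.488, 0.183], [0.332, 0.225]]
top orange [175  92  13   6  17] [180.9  93.8] [0.7568 0.1079 0.17  ]
top orange [287 119  14  14  82] [293.6 126.4] [ 0.6577 -0.2299  0.17  ]
top orange [216 168  16  11  32] [223.2 174.1] [ 0.5121 -0.0209  0.17  ]
top orange [309 178   6   6  33] [311.6 180.6] [ 0.4938 -0.2801  0.17  ]
top orange [ 17 230  11   9  43] [ 22.7 234.1] [0.3371 0.5447 0.17  ]
top orange [  0 243   7   9  35] [  3.1 246.8] [0.3016 0.5962 0.17  ]
top orange [ 15 256  11   9  46] [ 20.5 260. ] [0.2649 0.5452 0.17  ]
side tray [[0.427 0.275 0.01 ]] [[0.367, 0.368], [0.526, 0.326], [0.478, 0.167], [0.331, 0.207]]
side orange [319 130   9   5  18] [322.8 132.5] [0.7287 0.047  0.141 ]
side orange [298 236   9   8  49] [302.2 239.6] [ 0.5016 -0.2634  0.141 ]
side orange [342 341  34  30 145] [357.7 356.2] [ 0.4783 -0.5496  0.141 ]
```

Emit:
servo_tool --plan '[-3,-27,29,0,0,-3,-27,29,0,0,-3,-27,29,0,0.4,-3,-27,29,0,0.4,-3,-27,29,0,0.4,-3,-30,27,0,0.4,-3,-30,27,0,0.4,-3,-30,27,0,0.4,-3,-30,27,0,0.4,-3,-30,27,0,0.4]'

```text
time: 0.93
tcp_pos: [0.3564, 0.2893, 0.2255]
eef_rot: [0.702, 0.081, 0.703, -0.081]
ft_force: [0.7, 0.3, -0.8]
gripper_width: 0.0563
```

Emit:
servo_tool --plan '[0,-35,19,-0.05,0.4,0,-35,19,-0.05,0.4,0,-35,19,-0.05,0.4,0,-35,19,-0.05,0.4,0,-35,19,-0.05,0.4,0,-35,19,-0.05,0.4,0,-35,19,-0.05,0.4,0,-35,19,-0.017,0.4,0,0,0,0,0.4,0,0,0,0,0.4]'

```text
time: 1.77
tcp_pos: [0.4917, 0.0027, 0.225]
eef_rot: [0.705, -0.046, 0.706, 0.046]
ft_force: [-1.3, 0.2, 0.1]
gripper_width: 0.0564
```

Run:
```python
from h import *
o,A=st(); print("to target tool mm",A.T@(np.array([.4925,-.2795,.225])-o["tcp_pos"])*1000)
```

```text
t 1.7667 tcp [0.4917 0.0027 0.225 ] F [-1.3  0.2  0.1] M [ 0.05  0.01 -0.02] w 0.0564 j7 1.69
axes cols xyz
 [[-0.001 -0.13   0.991]
 [-0.001  0.991  0.13 ]
 [-1.    -0.001 -0.001]]
to target tool mm [ 1.73605362e-01 -2.79920764e+02 -3.60708961e+01]
```

Emit:
servo_tool --plan '[0,-35,-4.5,0,0.4,0,-35,-4.5,0,0.4,0,-35,-4.5,0,0.4,0,-35,-4.5,0,0.4,0,-35,-4.5,0,0.4,0,-35,-4.5,0,0.4,0,-35,-4.5,0,0.4,0,-35,-4.5,0,0.4,0,0,0,0,0.4,0,0,0,0,0.4]'

```text
time: 2.6
tcp_pos: [0.493, -0.2774, 0.225]
eef_rot: [0.705, -0.047, 0.706, 0.048]
ft_force: [0.5, 1.2, 0.1]
gripper_width: 0.0562
```

Run:
```python
from h import *
o,A=st(); tcp=np.array(o["tcp_pos"])
ims=[]
for n in("top","side"):
    im=snap(n,f"pics/{n}1.png"); p=proj(n,[.4925,-.2795,.17])[0].astype(int); u,v=p-[25,25]; print(n,u,v)
    c=cv2.resize(im[v:v+50,u:u+50,::-1],(400,400),interpolation=cv2.INTER_CUBIC)
    tip=[tcp+A@np.array([.025,y,0]) for y in(-.028,.028)]
    for q in proj(n,tip): cv2.circle(c,tuple(((q-[u,v]+.5)*8).astype(int)),4,(255,0,255),1)
    for q in proj(n,[[.4925,-.2795,.176]]): cv2.circle(c,tuple(((q-[u,v]+.5)*8).astype(int)),4,(0,255,0),1)
    ims.append(c)
cv2.imwrite("pics/m1.png",np.hstack(ims))
```

```text
t 2.6 tcp [ 0.493  -0.2774  0.225 ] F [0.5 1.2 0.1] M [ 0.06 -0.03  0.  ] w 0.0562 j7 2.25
axes cols xyz
 [[-0.001 -0.134  0.991]
 [ 0.001  0.991  0.134]
 [-1.     0.001 -0.001]]
top 286 156
side 277 214
```

View pics/m1.png

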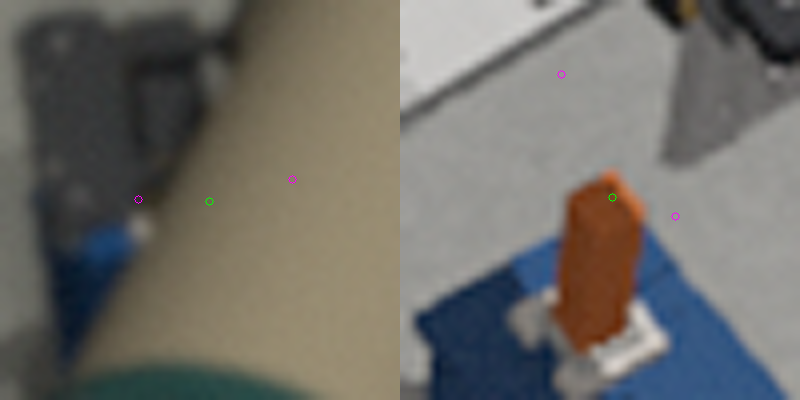

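The side crop shows a finger at (675,165), but the prediction was (675,215). I will look wider before going down.

Run:
```python
from h import *
o,A=st(); tcp=np.array(o["tcp_pos"])
c=cv2.resize(cv2.imread("pics/side1.png")[110:310,200:440],(720,600),interpolation=cv2.INTER_CUBIC)
P=[tcp+A@np.array([.025,y,0]) for y in(-.028,.028)]+[tcp,tcp+A@np.array([-.072,0,0])]
for q in proj("side",P): cv2.circle(c,tuple(((q-[200,110]+.5)*3).astype(int)),4,(255,0,255),1)
cv2.imwrite("pics/s1w.png",c)
```

```text
t 2.7 tcp [ 0.4939 -0.2745  0.2251] F [-0.1  0.1 -1.2] M [ 0.01 -0.03 -0.  ] w 0.0564 j7 2.25
axes cols xyz
 [[-0.001 -0.138  0.99 ]
 [ 0.002  0.99   0.138]
 [-1.     0.002 -0.   ]]
```

View pics/s1w.png

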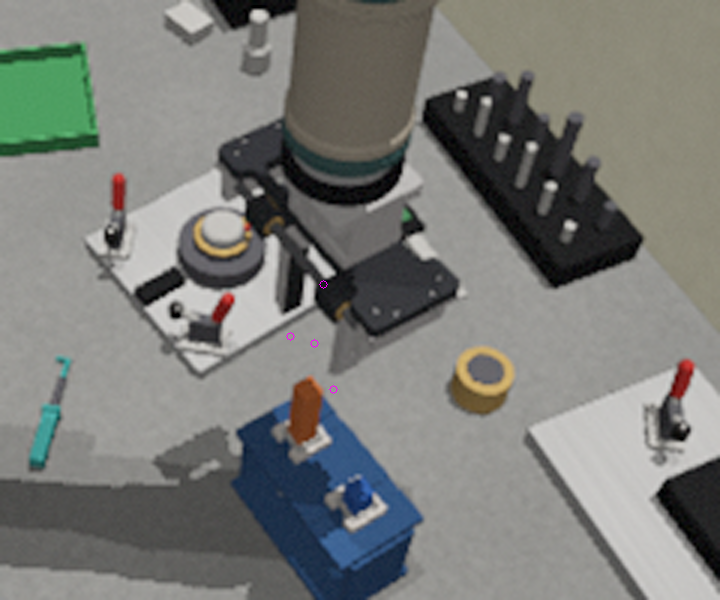

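Run:
```python
from h import *
for i in range(6):
    im=snap("side",f"pics/s2_{i}.png"); o=get_obs(); print(o["time"],np.round(o["tcp_pos"],4),np.round(o["joint_pos"],4),np.round(o["dq"],3))
a=cv2.imread("pics/side1.png").astype(int);b=cv2.imread("pics/s2_5.png").astype(int)
print("diff",np.abs(a-b).max(2)[110:310,200:440].mean(), np.abs(cv2.imread("pics/s2_0.png").astype(int)-b).max(2)[110:310,200:440].mean())
g=cv2.imread("pics/s2_5.png")[195:260,285:335]; cv2.imwrite("pics/s2c.png",cv2.resize(g,None,fx=8,fy=8,interpolation=cv2.INTER_CUBIC))
```

```text
2.75 [ 0.494  -0.2743  0.2252] [ 0.3598  0.4764  0.1475  1.7242 -0.0848  0.9485  2.251 ] [-0.006 -0.004  0.003 -0.003  0.002 -0.002  0.003]
2.8 [ 0.4941 -0.2744  0.2254] [ 0.3597  0.4763  0.1477  1.724  -0.0847  0.9484  2.2511] [-0.    -0.002  0.007 -0.005  0.004 -0.002  0.003]
2.85 [ 0.4941 -0.2748  0.2254] [ 0.3598  0.4763  0.148   1.7237 -0.0846  0.9484  2.2513] [ 0.005  0.001  0.007 -0.005  0.002  0.001  0.003]
2.9 [ 0.4941 -0.2752  0.2255] [ 0.3601  0.4763  0.1485  1.7234 -0.0844  0.9484  2.2514] [ 0.006  0.001  0.009 -0.004 -0.    -0.002  0.001]
2.95 [ 0.4941 -0.2756  0.2256] [ 0.3605  0.4764  0.1487  1.7232 -0.0844  0.9483  2.2514] [ 0.009  0.001  0.006 -0.005 -0.001  0.002  0.002]
3.0 [ 0.494  -0.276   0.2256] [ 0.3608  0.4765  0.149   1.723  -0.0844  0.9483  2.2515] [ 0.008  0.003  0.003 -0.003  0.002  0.002  0.   ]
diff 2.5060625 2.549916666666667
```

Run:
```python
from h import *
o,A=st(); tcp=np.array(o["tcp_pos"]); im=cv2.imread("pics/s2_5.png"); u,v=280,180
c=cv2.resize(im[v:v+75,u:u+75],(600,600),interpolation=cv2.INTER_CUBIC)
for s in(-1,1):
    P=[tcp+A@np.array([x,s*y,z])/1000 for x in(25,-30) for y,z in((28,-8),(28,8),(40,8),(40,-8))]
    q=((proj("side",P)-[u,v]+.5)*8).astype(int)
    for k in(0,4): cv2.polylines(c,[q[k:k+4].reshape(-1,1,2)],True,(255,0,255) if k==0 else (0,255,255),1)
    for k in range(4): cv2.line(c,tuple(map(int,q[k])),tuple(map(int,q[k+4])),(255,255,0),1)
cv2.imwrite("pics/s2c.png",c)
```

```text
t 3.0 tcp [ 0.494  -0.276   0.2256] F [-0.1 -1.  -0.8] M [0.02 0.04 0.03] w 0.0565 j7 2.25
axes cols xyz
 [[ 0.    -0.138  0.99 ]
 [ 0.     0.99   0.138]
 [-1.     0.     0.   ]]
```

View pics/s2c.png

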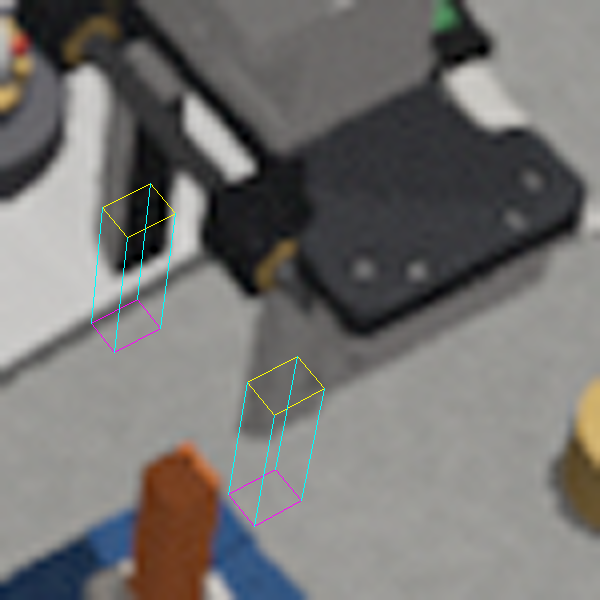

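Run:
```python
from h import *
o,A=st(); tcp=np.array([.493,-.2774,.225]); u,v=250,110
c=cv2.resize(cv2.imread("pics/top1.png")[v:v+100,u:u+130],(780,600),interpolation=cv2.INTER_CUBIC)
for x,col in((-72,(255,0,255)),(-120,(0,255,255))):
    P=[tcp+A@np.array([x,y,z])/1000 for y,z in((-88,-37),(-88,37),(88,37),(88,-37))]
    q=((proj("top",P)-[u,v]+.5)*6).astype(int); cv2.polylines(c,[q.reshape(-1,1,2)],True,col,1)
for s in(-1,1):
    P=[tcp+A@np.array([25,s*y,z])/1000 for y,z in((28,-8),(28,8),(40,8),(40,-8))]
    q=((proj("top",P)-[u,v]+.5)*6).astype(int); cv2.polylines(c,[q.reshape(-1,1,2)],True,(0,255,0),1)
cv2.imwrite("pics/t1c.png",c)
```

```text
t 3.0 tcp [ 0.494  -0.276   0.2256] F [-0.1 -1.  -0.8] M [0.02 0.04 0.03] w 0.0565 j7 2.25
axes cols xyz
 [[ 0.    -0.138  0.99 ]
 [ 0.     0.99   0.138]
 [-1.     0.     0.   ]]
```

View pics/t1c.png

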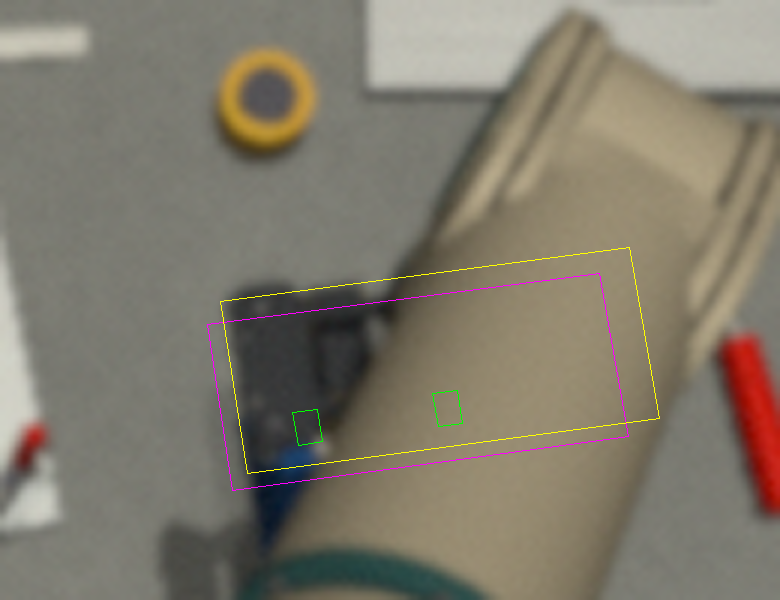

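Emit:
servo_tool --plan '[5,-3,-1,0,0.4,5,0,0,0,0.4,5,0,0,0,0.4,5,0,0,0,0.4,5,0,0,0,0.4,5,0,0,0,0.4,5,0,0,0,0.4,0,0,0,0,0.4]'

```text
time: 3.67
tcp_pos: [0.4924, -0.2799, 0.1892]
eef_rot: [0.705, -0.048, 0.706, 0.048]
ft_force: [0.3, -0.5, -0.8]
gripper_width: 0.056
```

Run:
```python
from h import *
o,A=st(); tcp=np.array(o["tcp_pos"]); im=snap("side","pics/s3.png"); u,v=280,180
c=cv2.resize(im[v:v+75,u:u+75,::-1],(600,600),interpolation=cv2.INTER_CUBIC)
for s in(-1,1):
    P=[tcp+A@np.array([25,s*y,z])/1000 for y,z in((28,-8),(28,8),(40,8),(40,-8))]
    q=((proj("side",P)-[u,v]+.5)*8).astype(int)
    cv2.polylines(c,[q.reshape(-1,1,2)],True,(255,0,255),1)
cv2.imwrite("pics/s3c.png",c)
```

```text
t 3.6667 tcp [ 0.4924 -0.2799  0.1892] F [ 0.3 -0.5 -0.8] M [ 0.    0.03 -0.01] w 0.056 j7 2.26
axes cols xyz
 [[-0.002 -0.136  0.991]
 [ 0.001  0.991  0.136]
 [-1.     0.001 -0.002]]
```

View pics/s3c.png

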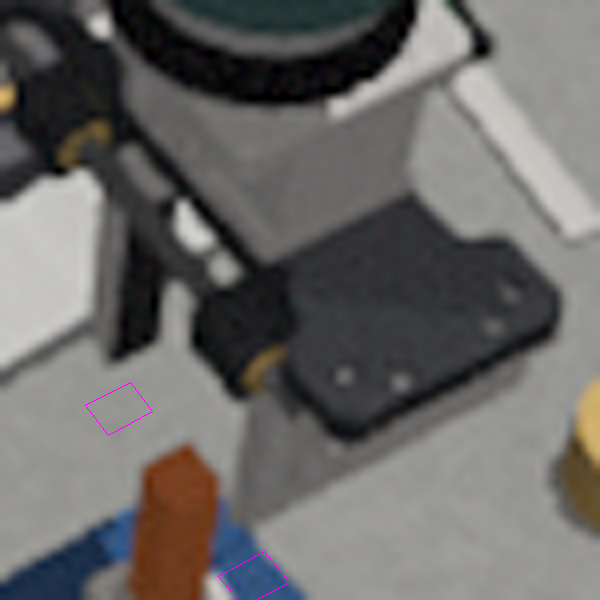

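Both fingers straddle the handle, but they look about 30 mm higher than the reading says. I go down in small steps watching the force, then look again.

Emit:
servo_tool --plan '[7,0,0,0,0.4,7,0,0,0,0.4,7,0,0,0,0.4,7,0,0,0,0.4,7,0,0,0,0.4,7,0,0,0,0.4,0,0,0,0,0.4]'

```text
time: 4.3
tcp_pos: [0.4921, -0.2797, 0.1467]
eef_rot: [0.705, -0.048, 0.706, 0.049]
ft_force: [-0.1, 0.9, -0.6]
gripper_width: 0.0563
```

Run:
```python
from h import *
o,A=st(); tcp=np.array(o["tcp_pos"]); im=snap("side","pics/s4.png"); u,v=270,180
c=cv2.resize(im[v:v+75,u:u+75,::-1],(600,600),interpolation=cv2.INTER_CUBIC)
for s in(-1,1):
    P=[tcp+A@np.array([25,s*y,z])/1000 for y,z in((28,-8),(28,8),(40,8),(40,-8))]
    q=((proj("side",P)-[u,v]+.5)*8).astype(int)
    cv2.polylines(c,[q.reshape(-1,1,2)],True,(255,0,255),1)
cv2.imwrite("pics/s4c.png",c)
```

```text
t 4.3 tcp [ 0.4921 -0.2797  0.1467] F [-0.1  0.9 -0.6] M [0.02 0.05 0.02] w 0.0563 j7 2.27
axes cols xyz
 [[-0.003 -0.136  0.991]
 [ 0.001  0.991  0.136]
 [-1.     0.002 -0.002]]
```

View pics/s4c.png

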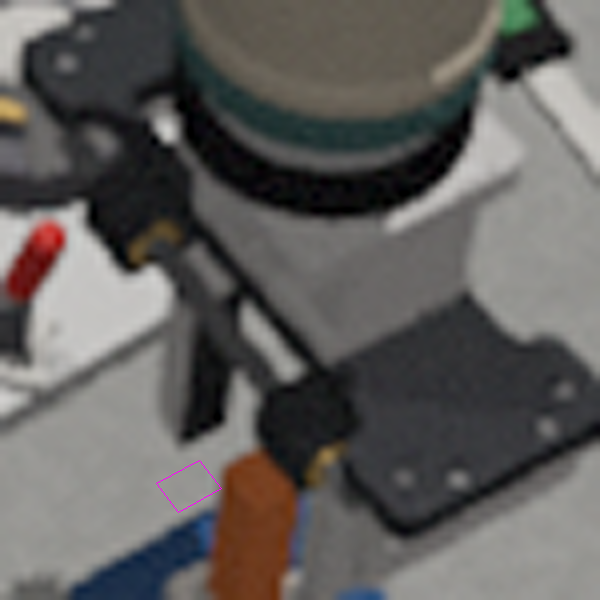

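Emit:
servo_tool --plan '[3,0,0,0,0.4,3,0,0,0,0.4,3,0,0,0,0.4,0,0,0,0,0.6,0,0,0,0,0.7,0,0,0,0,0.8,0,0,0,0,1,0,0,0,0,1,0,0,0,0,1]' --force 50

```text
time: 5.1
tcp_pos: [0.4931, -0.2803, 0.1396]
eef_rot: [0.706, -0.048, 0.705, 0.048]
ft_force: [0.6, -0.2, 0.5]
gripper_width: 0.02
```

Emit:
servo_tool --plan '[0,0,0,0,1,0,0,0,0,1,-2,0,0,0,1,-4,0,0,0,1,-6,0,0,0,1,-8,0,0,0,1,-10,0,0,0,1]' --force 50

```text
time: 5.68
tcp_pos: [0.4928, -0.2802, 0.1701]
eef_rot: [0.705, -0.048, 0.706, 0.048]
ft_force: [0.1, 0.3, -1.3]
gripper_width: 0.0178
```

Run:
```python
from h import *
o,A=st()
```

```text
t 5.6833 tcp [ 0.4928 -0.2802  0.1701] F [ 0.1  0.3 -1.3] M [0.04 0.01 0.02] w 0.0178 j7 2.27
axes cols xyz
 [[-0.001 -0.136  0.991]
 [ 0.     0.991  0.136]
 [-1.     0.    -0.001]]
```

Emit:
servo_tool --plan '[-20,0,0,0,1,-25,0,0,0,1,-25,0,0,0,1,-25,0,0,0,1,0,15,8,0,1,0,32,18,0,1,0,32,18,0,1,0,32,18,0,1,0,32,18,0,1,0,32,18,0,1]'

```text
time: 6.52
tcp_pos: [0.5669, -0.092, 0.2658]
eef_rot: [0.706, -0.048, 0.705, 0.048]
ft_force: [0.5, 0.2, -0.7]
gripper_width: 0.0178
```

Emit:
servo_tool --plan '[0,32,18,0,1,0,32,18,0,1,0,15,10,0,1,0,0,0,-0.035,1,0,0,0,-0.034,1,0,0,0,0,1,0,0,0,0,1]'

```text
time: 7.1
tcp_pos: [0.6013, -0.0093, 0.2652]
eef_rot: [0.704, -0.072, 0.703, 0.072]
ft_force: [0.1, -0.1, -1.0]
gripper_width: 0.018
```

```bash
cat >> h.py <<'E'
F=np.array([.5422,-.0184]); FY=.2048
def fx(l): 
    c,s=np.cos(FY),np.sin(FY); return np.r_[F[0]+c*l[0]-s*l[1],F[1]+s*l[0]+c*l[1],l[2]]
def togo(l):
    "tool mm to bring TCP to fixture-local l"
    o,A=st(); c,s=np.cos(FY),np.sin(FY); d=np.array(o["tcp_pos"]); r=d[:2]-F
    print("TCP in fixture mm",np.round([(c*r[0]+s*r[1])*1e3,(-s*r[0]+c*r[1])*1e3,d[2]*1e3],1),"yaw err",round(FY-np.arctan2(-A[0,1],A[1,1]),4),"togo",np.round(A.T@(fx(l)-d)*1e3,1))
E
python3 - <<'E'
from h import *
togo([.060,-.003,.20])
E
```

```text
t 7.1 tcp [ 0.6013 -0.0093  0.2652] F [ 0.1 -0.1 -1. ] M [ 0.01 -0.01 -0.03] w 0.018 j7 1.79
axes cols xyz
 [[ 0.001 -0.203  0.979]
 [-0.     0.979  0.203]
 [-1.    -0.     0.001]]
TCP in fixture mm [ 59.7  -3.1 265.2] yaw err 0.0008 togo [65.2  0.1  0.3]
```

Emit:
servo_tool --plan '[20,0,0,0,1,20,0,0,0,1,20,0,0,0,1,15,0,-4,0,1,10,0,-5,0,1,5,0,0,0,1,0,0,0,0,1,0,0,0,0,1]'

```text
time: 7.77
tcp_pos: [0.5931, -0.0111, 0.1751]
eef_rot: [0.704, -0.072, 0.703, 0.072]
ft_force: [0.7, -0.2, -1.4]
gripper_width: 0.0176
```

Run:
```python
from h import *
togo([.050,-.003,.175]); im=snap("side","pics/s5.png"); q=proj("side",fx([.03,0,.05]))[0]; u,v=(q-[40,30]).astype(int)
c=cv2.resize(im[v:v+60,u:u+80,::-1],(800,600),interpolation=cv2.INTER_CUBIC)
def dr(P,col,cl=False):
    q=((proj("side",[fx(p) for p in P])-[u,v]+.5)*10).astype(int).reshape(-1,1,2); cv2.polylines(c,[q],cl,col,1)
a=np.radians(np.arange(-14,80,4)); 
for r in(.0215,.0285): dr([[r*np.cos(t),r*np.sin(t),.0485] for t in a],(0,255,0))
a=np.linspace(0,6.28,60)
dr([[.02075*np.cos(t),.02075*np.sin(t),.0625] for t in a],(255,255,0)); dr([[.044*np.cos(t),.044*np.sin(t),.039] for t in a],(255,255,0))
for z in(.051,.063): dr([[.035,-.006,z],[.035,0,z],[.054,0,z],[.054,-.006,z]],(255,0,255),True)
cv2.imwrite("pics/s5c.png",c)
```

```text
t 7.7667 tcp [ 0.5931 -0.0111  0.1751] F [ 0.7 -0.2 -1.4] M [ 0.05 -0.02  0.01] w 0.0176 j7 1.8
axes cols xyz
 [[ 0.001 -0.203  0.979]
 [ 0.     0.979  0.203]
 [-1.    -0.     0.001]]
TCP in fixture mm [ 51.3  -3.3 175.1] yaw err 0.0005 togo [ 0.1  0.3 -1.3]
```

View pics/s5c.png

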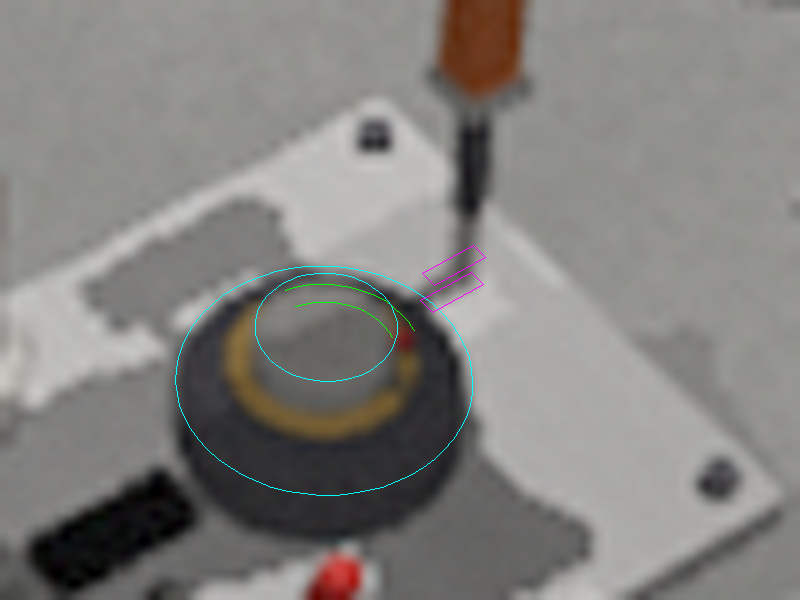

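The pick hangs over the mouth with its toe at about (445,280). The red end is at (407,340), within 2 mm of the model. Now I feel for the shoulder.

Emit:
servo_tool --plan '[5,0,0,0,1,4,0,0,0,1,1,0,0,0,1,0.5,0,0,0,1,0.5,0,0,0,1,0.5,0,0,0,1,0.5,0,0,0,1,0,0,0,0,1]'

```text
time: 8.48
tcp_pos: [0.5924, -0.0109, 0.1624]
eef_rot: [0.703, -0.072, 0.703, 0.072]
ft_force: [-0.2, 0.5, -1.2]
gripper_width: 0.0176
```

Emit:
servo_tool --plan '[0.6,0,0,0,1,0.6,0,0,0,1,0.6,0,0,0,1,0,0,0,0,1]'

```text
time: 8.82
tcp_pos: [0.5927, -0.0109, 0.1612]
eef_rot: [0.704, -0.072, 0.703, 0.072]
ft_force: [-1.1, -1.4, 4.0]
gripper_width: 0.0176
```

Emit:
servo_tool --plan '[0.6,0,0,0,1,0.6,0,0,0,1,0.6,0,0,0,1,0,0,0,0,1]'

```text
time: 9.15
tcp_pos: [0.5934, -0.0109, 0.161]
eef_rot: [0.704, -0.072, 0.703, 0.072]
ft_force: [-2.0, 0.5, 12.9]
gripper_width: 0.0177
```

Contact: 4 to 5 N at TCP z about 161.5 mm, which fits the shoulder, with a toe length of about 84.5 mm. I back off to clear it by about 0.8 mm and look from the side.

Emit:
servo_tool --plan '[-1.5,0,0,0,1,-1.5,0,0,0,1,0,0,0,0,1,0,0,0,0,1]'

```text
time: 9.48
tcp_pos: [0.5923, -0.0109, 0.1615]
eef_rot: [0.703, -0.072, 0.704, 0.072]
ft_force: [0.0, -0.2, -1.6]
gripper_width: 0.0175
```

Run:
```python
from h import *
togo([.050,-.003,.1623]); im=snap("side","pics/s6.png"); q=proj("side",fx([.03,0,.045]))[0]; u,v=(q-[24,18]).astype(int)
c=cv2.resize(im[v:v+36,u:u+48,::-1],(768,576),interpolation=cv2.INTER_CUBIC)
def dr(P,col,cl=False):
    q=((proj("side",[fx(p) for p in P])-[u,v]+.5)*16).astype(int).reshape(-1,1,2); cv2.polylines(c,[q],cl,col,1)
a=np.radians(np.arange(-14,80,4))
for r in(.0215,.0285): dr([[r*np.cos(t),r*np.sin(t),.0485] for t in a],(0,255,0))
a=np.linspace(0,6.28,60); dr([[.044*np.cos(t),.044*np.sin(t),.039] for t in a],(255,255,0)); dr([[.02075*np.cos(t),.02075*np.sin(t),.0625] for t in a],(255,255,0))
o=get_obs(); r=np.array(o["tcp_pos"])[:2]-F; ax=np.cos(FY)*r[0]+np.sin(FY)*r[1]; ay=-np.sin(FY)*r[0]+np.cos(FY)*r[1]
dr([[ax-.015,ay-.003,.044],[ax-.015,ay+.003,.044],[ax+.004,ay+.003,.044],[ax+.004,ay-.003,.044]],(255,0,255),True)
cv2.imwrite("pics/s6c.png",c)
```

```text
t 9.4833 tcp [ 0.5923 -0.0109  0.1615] F [ 0.  -0.2 -1.6] M [ 0.03  0.02 -0.05] w 0.0175 j7 1.8
axes cols xyz
 [[-0.    -0.204  0.979]
 [ 0.     0.979  0.204]
 [-1.     0.    -0.   ]]
TCP in fixture mm [ 50.6  -2.8 161.5] yaw err -0.0004 togo [-0.8 -0.2 -0.6]
```

View pics/s6c.png

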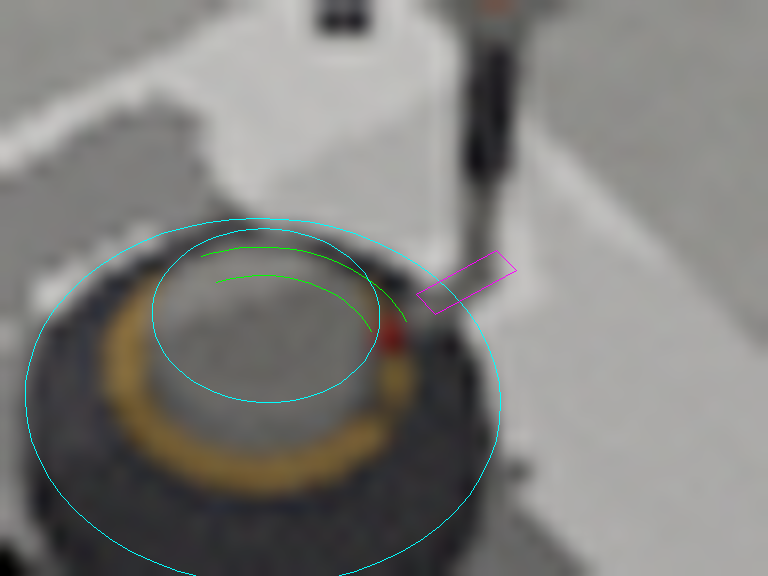

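The toe is level with the notch mouth and about 1 mm too far to +y compared with the red end at (392,335). I raise it slightly, shift it and feed in.

Emit:
servo_tool --plan '[-0.8,-0.7,0,0,1,0,0,-1.5,0,1,0,0,-1.5,0,1,0,0,-1.5,0,1,0,0,-1,0,1,0,0,-1,0,1,0,0,-0.5,0,1,0,0,0,0,1]'

```text
time: 10.2
tcp_pos: [0.5856, -0.0131, 0.1627]
eef_rot: [0.703, -0.072, 0.703, 0.072]
ft_force: [-0.2, 0.2, -0.8]
gripper_width: 0.0176
```

Emit:
servo_tool --plan '[0,0,-0.8,0,1,0,0,-0.8,0,1,0,0,-0.6,0,1,0,0,0,0,1]'

```text
time: 10.53
tcp_pos: [0.5834, -0.0135, 0.1627]
eef_rot: [0.703, -0.072, 0.703, 0.072]
ft_force: [-0.0, -0.7, -1.3]
gripper_width: 0.0176
```

Emit:
servo_tool --plan '[0,0,-0.6,0,1,0,0,-0.6,0,1,0,0,-0.6,0,1,0,0,0,0,1]'

```text
time: 10.87
tcp_pos: [0.5816, -0.0139, 0.1627]
eef_rot: [0.703, -0.072, 0.703, 0.072]
ft_force: [-0.4, -0.2, -2.1]
gripper_width: 0.0178
```

Emit:
servo_tool --plan '[0,0,-0.5,0,1,0,0,-0.5,0,1,0,0,-0.5,0,1,0,0,0,0,1]'

```text
time: 11.2
tcp_pos: [0.5802, -0.0142, 0.1627]
eef_rot: [0.703, -0.072, 0.703, 0.072]
ft_force: [0.1, 0.3, -1.5]
gripper_width: 0.0176
```

Emit:
servo_tool --plan '[0,0,-0.5,0,1,0,0,-0.5,0,1,0,0,-0.5,0,1,0,0,0,0,1]'

```text
time: 11.53
tcp_pos: [0.5791, -0.0144, 0.1627]
eef_rot: [0.704, -0.072, 0.703, 0.072]
ft_force: [0.4, 0.5, -2.0]
gripper_width: 0.018
```

Emit:
servo_tool --plan '[0,0,-0.5,0,1,0,0,-0.5,0,1,0,0,0,0,1]'

```text
time: 11.78
tcp_pos: [0.5785, -0.0145, 0.1628]
eef_rot: [0.704, -0.072, 0.703, 0.072]
ft_force: [0.2, -0.1, -1.8]
gripper_width: 0.0175
```

Emit:
servo_tool --plan '[0,0,-0.5,0,1,0,0,-0.5,0,1,0,0,0,0,1,0,0,0,0,1]'

```text
time: 12.12
tcp_pos: [0.5778, -0.0147, 0.1629]
eef_rot: [0.704, -0.072, 0.703, 0.072]
ft_force: [3.0, 0.2, -2.2]
gripper_width: 0.0174
```

Spindle felt at 3 N. I back off about 1.5 mm and lift.

Emit:
servo_tool --plan '[0,0,0.8,0,1,0,0,0.7,0,1,-1,0,0,0,1,-1,0,0,0,1,-1,0,0,0,1,-1,0,0,0,1,0,0,0,0,1]' --force 60

```text
time: 12.7
tcp_pos: [0.5779, -0.0146, 0.1657]
eef_rot: [0.703, -0.072, 0.704, 0.072]
ft_force: [3.4, 0.4, -12.3]
gripper_width: 0.0174
```

Emit:
servo_tool --plan '[-1,0,0,0,1,-1,0,0,0,1,-1,0,0,0,1,0,0,0,0,1]'

```text
time: 13.03
tcp_pos: [0.5781, -0.0146, 0.1699]
eef_rot: [0.703, -0.073, 0.704, 0.072]
ft_force: [2.6, -0.2, -7.6]
gripper_width: 0.0176
```

Emit:
servo_tool --plan '[-1,0,0,0,1,-1,0,0,0,1,0,0,0,0,1]'

```text
time: 13.28
tcp_pos: [0.5783, -0.015, 0.173]
eef_rot: [0.703, -0.072, 0.703, 0.072]
ft_force: [0.3, -0.7, -1.3]
gripper_width: 0.0178
```

Emit:
servo_tool --plan '[-1,0,0,0,1,-1,0,0,0,1,0,0,0,0,1]'

```text
time: 13.53
tcp_pos: [0.5783, -0.0147, 0.1744]
eef_rot: [0.703, -0.072, 0.703, 0.072]
ft_force: [0.4, -0.4, -1.9]
gripper_width: 0.0176
```

The force peaked at about 11 N and then dropped to the pick's weight after about 9 mm, so the arm has snapped over the lip. I drop 2 mm and draw the pick out.

Emit:
servo_tool --plan '[1,0,0,0,1,1,0,0,0,1,0,0,3,0,1,0,0,5,0,1,0,0,8,0,1,0,0,10,0,1,0,0,10,0,1,0,0,0,0,1]'

```text
time: 14.2
tcp_pos: [0.6162, -0.0062, 0.1715]
eef_rot: [0.704, -0.073, 0.703, 0.073]
ft_force: [1.1, 0.4, -0.9]
gripper_width: 0.0175
```

Run:
```python
from h import *
togo([.08,-.003,.265]); im=snap("side","pics/s7.png"); q=proj("side",fx([.0,0,.045]))[0]; u,v=(q-[28,21]).astype(int)
c=cv2.resize(im[v:v+42,u:u+56,::-1],(784,588),interpolation=cv2.INTER_CUBIC); cv2.imwrite("pics/s7c.png",c); print(u,v)
```

```text
t 14.2 tcp [ 0.6162 -0.0062  0.1715] F [ 1.1  0.4 -0.9] M [0.01 0.   0.03] w 0.0175 j7 1.8
axes cols xyz
 [[ 0.002 -0.205  0.979]
 [ 0.001  0.979  0.205]
 [-1.     0.     0.002]]
TCP in fixture mm [ 74.9  -3.1 171.5] yaw err -0.0014 togo [-93.5   0.1   5.3]
245 167
```

View pics/s7c.png

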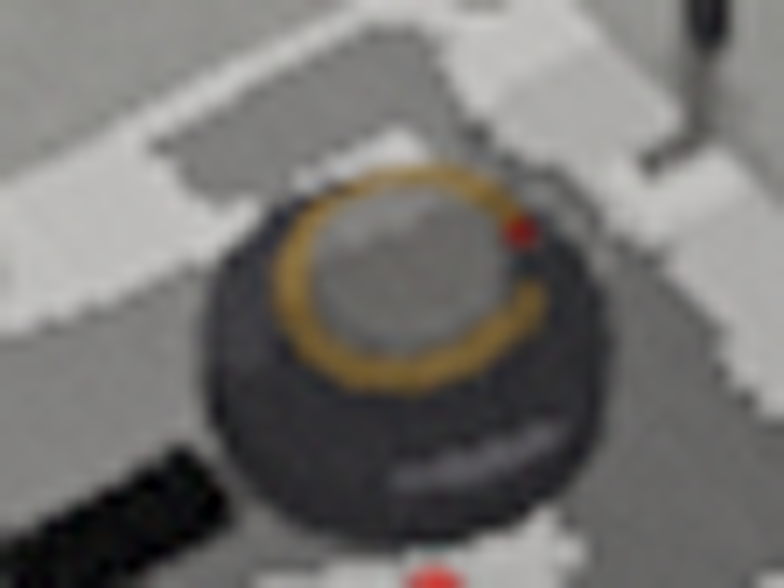

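The ring is tilted, with its red end up at (520,232) and clear of the lip. The pick goes back to its pocket next so the gripper is free.

Emit:
servo_tool --plan '[-24,0,0,0,1,-24,0,0,0.035,1,-24,0,0,0.034,1,-21,0,0,0,1,0,-20,-12,0,1,0,-32,-20,0,1,0,-32,-20,0,1,0,-32,-20,0,1,0,-32,-20,0,1,0,-32,-20,0,1]'

```text
time: 15.08
tcp_pos: [0.5255, -0.2021, 0.2647]
eef_rot: [0.705, -0.048, 0.706, 0.048]
ft_force: [0.7, 0.2, -1.4]
gripper_width: 0.0175
```

Emit:
servo_tool --plan '[0,-32,-20,0,1,0,-32,-20,0,1,0,-11,-7,0,1,0,0,0,0,1,0,0,0,0,1,0,0,0,0,1]'

```text
time: 15.58
tcp_pos: [0.4914, -0.2796, 0.2645]
eef_rot: [0.706, -0.048, 0.705, 0.049]
ft_force: [0.8, 1.3, -1.8]
gripper_width: 0.0176
```

Run:
```python
from h import *
o,A=st(); print("togo",np.round(A.T@(np.array([.4929,-.2802,.265])-o["tcp_pos"])*1000,1),"yaw",np.arctan2(-A[0,1],A[1,1]))
```

```text
t 15.5833 tcp [ 0.4914 -0.2796  0.2645] F [ 0.8  1.3 -1.8] M [0.05 0.   0.02] w 0.0176 j7 2.25
axes cols xyz
 [[ 0.    -0.138  0.99 ]
 [ 0.002  0.99   0.138]
 [-1.     0.002  0.   ]]
togo [-0.5 -0.8  1.4] yaw 0.13815273636640119
```

Emit:
servo_tool --plan '[15,-0.6,1.2,0,1,15,0,0,0,1,0,0,0,0,1,0,0,0,0,1,0,0,0,0,1,0,0,0,0,1,0,0,0,0,1]'

```text
time: 16.17
tcp_pos: [0.4926, -0.2818, 0.2355]
eef_rot: [0.706, -0.049, 0.705, 0.048]
ft_force: [-0.1, 0.2, -1.2]
gripper_width: 0.0178
```

Run:
```python
from h import *
o,A=st(); print("togo",np.round(A.T@(np.array([.4929,-.2802,.235])-o["tcp_pos"])*1000,1),"yaw",np.arctan2(-A[0,1],A[1,1]))
im=snap("side","pics/s8.png")
```

```text
t 16.1667 tcp [ 0.4926 -0.2818  0.2355] F [-0.1  0.2 -1.2] M [ 0.04  0.02 -0.03] w 0.0178 j7 2.26
axes cols xyz
 [[ 0.001 -0.136  0.991]
 [-0.001  0.991  0.136]
 [-1.    -0.001  0.001]]
togo [0.5 1.6 0.5] yaw 0.1367113817978747
```

Emit:
servo_tool --plan '[3,1,0.3,0,1,3,0,0,0,1,3,0,0,0,1,3,0,0,0,1,3,0,0,0,1,3,0,0,0,1]'

```text
time: 16.72
tcp_pos: [0.492, -0.2808, 0.2162]
eef_rot: [0.705, -0.048, 0.706, 0.048]
ft_force: [0.2, -0.7, -1.4]
gripper_width: 0.0173
```

Emit:
servo_tool --plan '[5,0,0,0,1,6,0,0,0,1,6,0,0,0,1,6,0,0,0,1,6,0,0,0,1,6,0,0,0,1,6,0,0,0,1]'

```text
time: 17.3
tcp_pos: [0.4921, -0.2808, 0.175]
eef_rot: [0.705, -0.048, 0.706, 0.048]
ft_force: [-0.2, -0.5, -1.3]
gripper_width: 0.0178
```

Emit:
servo_tool --plan '[6,0,0,0,1,6,0,0,0,1,6,0,0,0,1,4,0,0,0,1,0,0,0,0,1,0,0,0,0,1]'

```text
time: 17.8
tcp_pos: [0.4921, -0.2808, 0.1535]
eef_rot: [0.705, -0.048, 0.706, 0.048]
ft_force: [-0.0, 0.1, -1.1]
gripper_width: 0.0174
```

Emit:
servo_tool --plan '[2,0,0,0,1,2,0,0,0,1,2,0,0,0,1,2,0,0,0,1,2,0,0,0,1,0,0,0,0,1,0,0,0,0,1]'

```text
time: 18.38
tcp_pos: [0.492, -0.2808, 0.1435]
eef_rot: [0.705, -0.048, 0.706, 0.048]
ft_force: [-0.4, -0.5, -1.3]
gripper_width: 0.0174
```

Emit:
servo_tool --plan '[1,0,0,0,1,1,0,0,0,1,1,0,0,0,1,1,0,0,0,1,0.7,0,0,0,1,0,0,0,0,1,0,0,0,0,1]'

```text
time: 18.97
tcp_pos: [0.4922, -0.2808, 0.1395]
eef_rot: [0.706, -0.048, 0.705, 0.048]
ft_force: [-0.9, 0.9, 4.8]
gripper_width: 0.0177
```

The collar is seated: contact came at TCP z of 139.5 mm, matching the height where I gripped it. I release.

Emit:
servo_tool --plan '[-0.6,0,0,0,0.7,0,0,0,0,0.5,0,0,0,0,0.45,0,0,0,0,0.45,-6,0,0,0,0.45,-12,0,0,0,0.45,-20,0,0,0,0.45,-20,0,0,0,0.45,-25,0,0,0,0.3,-15,0,0,0,0.1]'

```text
time: 19.8
tcp_pos: [0.4929, -0.2814, 0.2402]
eef_rot: [0.706, -0.049, 0.705, 0.048]
ft_force: [0.6, 0.7, -0.2]
gripper_width: 0.0619
```

Run:
```python
from h import *
togo([0,0,.2]); im=snap("side","pics/s9.png"); snap("top","pics/t9.png")
a=cv2.imread("pics/side1.png").astype(int); b=im[:,:,::-1].astype(int)
q=proj("side",[.4925,-.2795,.141])[0].astype(int); u,v=q
print("orange mask before/after")
for x in(cv2.imread("pics/side0.png").astype(int),b):
    B,G,Rr=x[...,0],x[...,1],x[...,2]; m=np.zeros_like(B); m[v-20:v+20,u-15:u+15]=1
    k=np.argwhere((Rr>90)&(G<.6*Rr)&(B<.4*Rr)&(m>0)); print(len(k),k.mean(0),k.min(0),k.max(0))
# brass ring mask centroid near fixture (side)
q=proj("side",fx([0,0,.05]))[0].astype(int); c=b[q[1]-16:q[1]+16,q[0]-20:q[0]+20]
m=(c[...,2]>110)&(c[...,0]<.6*c[...,2]); k=np.argwhere(m); print("ring px",len(k),k.min(0)+[q[1]-16,q[0]-20],k.max(0)+[q[1]-16,q[0]-20])
```

```text
t 19.8 tcp [ 0.4929 -0.2814  0.2402] F [ 0.6  0.7 -0.2] M [-0.03 -0.04 -0.06] w 0.0619 j7 2.26
axes cols xyz
 [[ 0.002 -0.136  0.991]
 [-0.001  0.991  0.136]
 [-1.    -0.002  0.002]]
TCP in fixture mm [-101.8 -247.5  240.2] yaw err 0.0687 togo [ 39.9 253.9  84.4]
orange mask before/after
150 [246.81333333 301.20666667] [236 297] [257 306]
161 [246.76397516 301.24223602] [237 297] [257 306]
ring px 71 [179 265] [194 282]
```

The pick is back at exactly its old image position (orange centroid unchanged). Next I go over the ring, fully open.

Emit:
servo_tool --plan '[0,14,5,0,0,0,32,10,0,0,0,32,10,0,0,0,32,11,0,0,0,32,11,0,0,0,32,11,0,0,0,32,11,0,0,0,32,11,0,0,0,15,5,-0.035,0,0,0,0,-0.034,0]'

```text
time: 20.73
tcp_pos: [0.5421, -0.0133, 0.2365]
eef_rot: [0.703, -0.075, 0.703, 0.077]
ft_force: [-0.3, -0.3, -0.1]
gripper_width: 0.0939
```

Emit:
servo_tool --plan '[20,0,0,0,0,20,0,0,0,0,20,0,0,0,0,20,0,0,0,0,20,0,0,0,0,0,0,0,0,0,0,0,0,0,0,0,0,0,0,0]'

```text
time: 21.4
tcp_pos: [0.5424, -0.0191, 0.1381]
eef_rot: [0.704, -0.072, 0.703, 0.072]
ft_force: [0.4, -0.3, 0.3]
gripper_width: 0.094
```

Run:
```python
from h import *
togo([0,-.0007,.067]); im=snap("side","pics/s10.png"); q=proj("side",fx([.0,0,.09]))[0]; u,v=(q-[50,40]).astype(int)
c=cv2.resize(im[v:v+75,u:u+100,::-1],(800,600),interpolation=cv2.INTER_CUBIC); cv2.imwrite("pics/s10c.png",c); print(u,v)
```

```text
t 21.4 tcp [ 0.5424 -0.0191  0.1381] F [ 0.4 -0.3  0.3] M [ 0.02 -0.02 -0.01] w 0.094 j7 1.82
axes cols xyz
 [[ 0.001 -0.204  0.979]
 [-0.     0.979  0.204]
 [-1.    -0.     0.   ]]
TCP in fixture mm [  0.   -0.8 138.1] yaw err -0.0003 togo [71.1  0.1 -0.1]
224 137
```

Emit:
servo_tool --plan '[12,0,0,0,0,12,0,0,0,0,12,0,0,0,0,10,0,0,0,0,6,0,0,0,0,6,0,0,0,0,4,0,0,0,0,0,0,0,0,0,0,0,0,0,0]'

```text
time: 22.2
tcp_pos: [0.5422, -0.0187, 0.0757]
eef_rot: [0.703, -0.072, 0.703, 0.072]
ft_force: [-0.4, 0.1, -0.8]
gripper_width: 0.094
```

Emit:
servo_tool --plan '[3,0,0,0,0,2,0,0,0,0,2,0,0,0,0,1,0,0,0,0,0,0,0,0,0]'

```text
time: 22.62
tcp_pos: [0.5418, -0.0186, 0.0673]
eef_rot: [0.703, -0.072, 0.704, 0.072]
ft_force: [0.4, -0.2, -0.0]
gripper_width: 0.0937
```

Run:
```python
from h import *
togo([0,-.0007,.067]); o,A=st(); tcp=np.array(o["tcp_pos"]); im=snap("side","pics/s11.png"); q=proj("side",fx([.0,0,.06]))[0]; u,v=(q-[50,40]).astype(int)
c=cv2.resize(im[v:v+75,u:u+100,::-1],(800,600),interpolation=cv2.INTER_CUBIC)
for s in(-1,1):
    P=[tcp+A@np.array([25,s*y,z])/1000 for y,z in((47,-8),(47,8),(59,8),(59,-8))]
    q=((proj("side",P)-[u,v]+.5)*8).astype(int); cv2.polylines(c,[q.reshape(-1,1,2)],True,(255,0,255),1)
cv2.imwrite("pics/s11c.png",c); print(u,v)
```

```text
t 22.6167 tcp [ 0.5418 -0.0186  0.0673] F [ 0.4 -0.2 -0. ] M [ 0.01  0.02 -0.02] w 0.0937 j7 1.83
axes cols xyz
 [[-0.    -0.204  0.979]
 [ 0.     0.979  0.204]
 [-1.     0.    -0.   ]]
TCP in fixture mm [-0.4 -0.1 67.3] yaw err -0.0004 togo [ 0.3 -0.6  0.4]
t 22.6167 tcp [ 0.5418 -0.0186  0.0673] F [ 0.4 -0.2 -0. ] M [ 0.01  0.02 -0.02] w 0.0937 j7 1.83
axes cols xyz
 [[-0.    -0.204  0.979]
 [ 0.     0.979  0.204]
 [-1.     0.    -0.   ]]
224 144
```

Emit:
servo_tool --plan '[0,-0.5,0,0,0.1,0,0,0,0,0.2,0,0,0,0,0.3,0,0,0,0,0.35,0,0,0,0,0.4,0,0,0,0,0.45,0,0,0,0,0.5,0,0,0,0,0.5]' --force 12

```text
time: 23.33
tcp_pos: [0.5421, -0.0191, 0.0676]
eef_rot: [0.703, -0.072, 0.703, 0.072]
ft_force: [0.2, 0.6, 0.5]
gripper_width: 0.0477
```

The jaws closed to 48 mm with no contact, so the tips really do stand above the ring, as the pictures suggested. I reopen and feel my way lower.

Emit:
servo_tool --plan '[0,0,0,0,0.3,0,0,0,0,0,0,0,0,0,0,0,0,0,0,0,3,0,0,0,0,3,0,0,0,0,2,0,0,0,0,2,0,0,0,0,0,0,0,0,0]'

```text
time: 24.08
tcp_pos: [0.5417, -0.0191, 0.057]
eef_rot: [0.703, -0.072, 0.704, 0.072]
ft_force: [-1.2, 0.3, 0.1]
gripper_width: 0.0936
```

Emit:
servo_tool --plan '[2,0,0,0,0,2,0,0,0,0,2,0,0,0,0,2,0,0,0,0,0,0,0,0,0]'

```text
time: 24.5
tcp_pos: [0.5418, -0.0191, 0.0491]
eef_rot: [0.703, -0.072, 0.704, 0.072]
ft_force: [-0.7, 0.0, 0.6]
gripper_width: 0.0941
```

Run:
```python
from h import *
togo([0,-.0007,.045]); im=snap("side","pics/s12.png").astype(int); a=cv2.imread("pics/s9.png")[:,:,::-1].astype(int)
# is ring still visible / what occludes: change at projected hypothetical tip points
o,A=st(); tcp=np.array(o["tcp_pos"])
for s in(-1,1):
  for x in range(-30,30,5):
    p=proj("side",tcp+A@np.array([x,s*53,0])/1000)[0].round().astype(int); d=np.abs(im-a)[p[1]-1:p[1]+2,p[0]-1:p[0]+2].mean(); print(s,x,p,round(d,1),im[p[1],p[0]],a[p[1],p[0]])
```

```text
t 24.5 tcp [ 0.5418 -0.0191  0.0491] F [-0.7  0.   0.6] M [0.01 0.   0.  ] w 0.0941 j7 1.84
axes cols xyz
 [[-0.001 -0.204  0.979]
 [ 0.     0.979  0.204]
 [-1.     0.    -0.001]]
TCP in fixture mm [-0.5 -0.6 49.1] yaw err -0.0004 togo [ 4.1 -0.1  0.5]
t 24.55 tcp [ 0.5419 -0.0191  0.0493] F [ 0.8  0.2 -0.3] M [0.03 0.02 0.03] w 0.0942 j7 1.84
axes cols xyz
 [[-0.    -0.204  0.979]
 [ 0.     0.979  0.204]
 [-1.     0.    -0.   ]]
-1 -30 [285 192] 4.5 [102 100  98] [103 103 107]
-1 -25 [285 193] 4.6 [102 100  98] [104 103 108]
-1 -20 [285 194] 4.6 [101 100  98] [103 102 106]
-1 -15 [285 196] 5.4 [102 100  99] [102 101 106]
-1 -10 [285 197] 9.9 [76 73 76] [85 81 88]
-1 -5 [285 198] 10.7 [40 39 45] [55 54 59]
-1 0 [285 199] 8.8 [38 34 39] [36 35 39]
-1 5 [285 200] 4.9 [36 34 40] [37 34 39]
-1 10 [285 201] 6.9 [87 85 87] [91 90 90]
-1 15 [285 202] 21.2 [150 149 148] [162 161 159]
-1 20 [285 203] 48.9 [142 142 139] [194 193 191]
-1 25 [285 204] 77.4 [97 95 93] [199 197 195]
1 -30 [264 169] 148.7 [17 16 17] [160 160 156]
1 -25 [264 171] 175.4 [21 21 22] [198 196 195]
1 -20 [264 172] 179.2 [16 15 18] [197 196 194]
1 -15 [264 173] 175.0 [14 17 14] [198 197 194]
1 -10 [264 174] 148.6 [8 9 8] [196 195 194]
1 -5 [264 175] 98.3 [86 87 84] [197 197 195]
1 0 [264 176] 45.0 [169 168 167] [197 196 194]
1 5 [264 177] 17.3 [195 193 192] [195 194 192]
1 10 [264 178] 17.0 [184 183 182] [196 195 193]
1 15 [264 180] 54.8 [150 150 147] [198 198 196]
1 20 [264 181] 63.9 [82 82 81] [175 174 172]
1 25 [264 182] 62.6 [64 62 65] [114 113 118]
```

The image puts the far fingertip about 30 mm above where the stated geometry has it, at z of about 54 mm now. I go down another 10 mm in steps.

Emit:
servo_tool --plan '[2,0,0,0,0,2,0,0,0,0,2,0,0,0,0,0,0,0,0,0]'

```text
time: 24.88
tcp_pos: [0.5418, -0.0191, 0.0431]
eef_rot: [0.703, -0.072, 0.704, 0.072]
ft_force: [0.1, 0.6, 0.2]
gripper_width: 0.0937
```

Emit:
servo_tool --plan '[1.5,0,0,0,0,1.5,0,0,0,0,0,0,0,0,0]'

```text
time: 25.13
tcp_pos: [0.5419, -0.0191, 0.0403]
eef_rot: [0.703, -0.072, 0.704, 0.072]
ft_force: [0.6, -0.7, -0.4]
gripper_width: 0.094
```

Emit:
servo_tool --plan '[0,0,0,0,0.1,0,0,0,0,0.2,0,0,0,0,0.3,0,0,0,0,0.35,0,0,0,0,0.4,0,0,0,0,0.5,0,0,0,0,0.5]' --force 12

```text
time: 25.72
tcp_pos: [0.5422, -0.0191, 0.0406]
eef_rot: [0.703, -0.072, 0.703, 0.072]
ft_force: [-0.1, -0.3, 0.3]
gripper_width: 0.055
```

Emit:
servo_tool --plan '[0,0,0,0,0.3,0,0,0,0,0.25,1,0,0,0,0.25,1,0,0,0,0.25,0.5,0,0,0,0.25,0,0,0,0,0.25]'

```text
time: 26.22
tcp_pos: [0.542, -0.0191, 0.0379]
eef_rot: [0.703, -0.072, 0.704, 0.072]
ft_force: [0.2, 0.6, -1.2]
gripper_width: 0.0707
```

Emit:
servo_tool --plan '[0,0,0,0,0.35,0,0,0,0,0.4,0,0,0,0,0.5,0,0,0,0,0.6,0,0,0,0,0.6,0,0,0,0,0.6]' --force 20

```text
time: 26.72
tcp_pos: [0.5421, -0.0191, 0.0381]
eef_rot: [0.703, -0.072, 0.703, 0.072]
ft_force: [0.5, -0.4, -0.0]
gripper_width: 0.0548
```

Held at 55 mm with no vertical load. I lift slowly.

Emit:
servo_tool --plan '[-1,0,0,0,0.6,-2,0,0,0,0.6,-2,0,0,0,0.6,-2,0,0,0,0.6,0,0,0,0,0.6]'

```text
time: 27.13
tcp_pos: [0.542, -0.0192, 0.0455]
eef_rot: [0.703, -0.072, 0.703, 0.072]
ft_force: [-0.6, 0.6, -0.5]
gripper_width: 0.0554
```

Emit:
servo_tool --plan '[-3,0,0,0,0.6,-4,0,0,0,0.6,-4,0,0,0,0.6,-5,0,0,0,0.6,-6,0,0,0,0.6,-8,0,0,0,0.6,0,0,0,0,0.6]'

```text
time: 27.72
tcp_pos: [0.5433, -0.0192, 0.0768]
eef_rot: [0.704, -0.072, 0.702, 0.072]
ft_force: [0.3, -0.0, -0.8]
gripper_width: 0.0549
```

```bash
cat > ring.py <<'E'
from h import *
import sys
togo([0,0,.1]); im=snap("side",sys.argv[1]).astype(int)
m=((im[...,0]>110)&(im[...,2]<.6*im[...,0])&(im[...,1]>.6*im[...,0])).astype(np.uint8)
k,l,s,c=cv2.connectedComponentsWithStats(m,connectivity=8)
for i in range(1,k):
    if s[i,4]>12: print(s[i],c[i].round(1))
E
python3 ring.py pics/s13.png
```

```text
t 27.7167 tcp [ 0.5433 -0.0192  0.0768] F [ 0.3 -0.  -0.8] M [ 0.05 -0.05  0.04] w 0.0549 j7 1.83
axes cols xyz
 [[ 0.003 -0.204  0.979]
 [-0.     0.979  0.204]
 [-1.    -0.001  0.003]]
TCP in fixture mm [ 0.9 -1.  76.8] yaw err -0.0002 togo [-23.2   1.   -0.8]
[142  64   9   6  38] [146.   66.7]
[121  69   9   6  40] [125.3  71.6]
[135  75   9   6  43] [138.7  77.6]
[149  81   7   4  17] [152.3  82.5]
[128  87   8   3  18] [131.1  87.9]
[267 182  11   4  13] [272.4 183.8]
[352 226  19  16 131] [360.9 234.3]
[300 236   8   7  28] [302.9 239.2]
[194 310   7  13  45] [197.2 315.2]
[172 339  21  36 306] [181.8 356. ]
```

Emit:
servo_tool --plan '[-15,0,0,0,0.6,-20,0,0,0,0.6,-18,0,0,0,0.6,0,10,-2,0,0.6,0,22,-3,0,0.6,0,30,-5,0,0.6,0,30,-5,0,0.6,0,30,-5,0,0.6,0,30,-5,0,0.6,0,30,-5,0,0.6]'

```text
time: 28.6
tcp_pos: [0.4738, 0.1546, 0.1272]
eef_rot: [0.703, -0.073, 0.704, 0.073]
ft_force: [0.7, -0.3, -0.9]
gripper_width: 0.0549
```

Emit:
servo_tool --plan '[0,30,-5,0,0.6,0,30,-5,0,0.6,0,30,-4,0,0.6,0,22,-3,0,0.6,0,15,-2,0,0.6,0,4,0,0,0.6,20,0,0,0,0.6,20,0,0,0,0.6,0,0,0,0,0.6,0,0,0,0,0.6]'

```text
time: 29.43
tcp_pos: [0.4295, 0.2759, 0.0871]
eef_rot: [0.702, -0.073, 0.704, 0.071]
ft_force: [-0.4, 0.4, -0.7]
gripper_width: 0.055
```

```bash
python3 ring.py pics/s14.png
python3 - <<'E'
from h import *
o=get_obs(); print("d tool",np.array([.431,.279])-np.array(o["tcp_pos"])[:2]); print(proj("side",np.array(o["tcp_pos"])), proj("side",np.array(o["tcp_pos"])+[0,0,.01]))
E
```

```text
t 29.4333 tcp [0.4295 0.2759 0.0871] F [-0.4  0.4 -0.7] M [ 0.02  0.03 -0.01] w 0.055 j7 1.26
axes cols xyz
 [[-0.003 -0.203  0.979]
 [-0.002  0.979  0.203]
 [-1.    -0.002 -0.003]]
TCP in fixture mm [-50.5 311.1  87.1] yaw err 0.0006 togo [ -12.5 -311.1   50.7]
[142  64   9   6  38] [145.9  66.7]
[121  69   9   6  39] [125.2  71.6]
[135  75   9   6  42] [138.7  77.6]
[149  81   7   4  17] [152.3  82.5]
[128  87   8   3  18] [131.1  87.9]
[352 226  19  16 131] [360.8 234.3]
[298 236  10   7  29] [302.8 239. ]
[194 310   7  13  45] [197.2 315.2]
[172 339  21  36 301] [181.6 356.1]
d tool [0.00068547 0.00251994]
[[204.53118266 125.58756096]] [[204.18735909 123.20650589]]
```

Emit:
servo_tool --plan '[15,0,0,0,0.6,15,0,0,0,0.6,12,0,0,0,0.6,8,0,0,0,0.6,4,0,0,0,0.6,0,0,0,0,0.6]'

```text
time: 29.98
tcp_pos: [0.4305, 0.2771, 0.034]
eef_rot: [0.703, -0.072, 0.703, 0.072]
ft_force: [-0.3, -0.1, -1.4]
gripper_width: 0.0553
```

Emit:
servo_tool --plan '[2,0,0,0,0.6,2,0,0,0,0.6,2,0,0,0,0.6,2,0,0,0,0.6,2,0,0,0,0.6,2,0,0,0,0.6,0,0,0,0,0.6]'

```text
time: 30.57
tcp_pos: [0.4302, 0.2772, 0.0217]
eef_rot: [0.703, -0.073, 0.704, 0.072]
ft_force: [-0.6, 0.1, -1.5]
gripper_width: 0.0548
```

Emit:
servo_tool --plan '[2,0,0,0,0.6,2,0,0,0,0.6,2,0,0,0,0.6,2,0,0,0,0.6,0,0,0,0,0.6]'

```text
time: 30.98
tcp_pos: [0.4301, 0.2772, 0.0136]
eef_rot: [0.703, -0.073, 0.704, 0.072]
ft_force: [-0.1, -0.5, -1.2]
gripper_width: 0.0547
```

Emit:
servo_tool --plan '[2,0,0,0,0.6,2,0,0,0,0.6,1,0,0,0,0.6,1,0,0,0,0.6,0,0,0,0,0.6]'

```text
time: 31.4
tcp_pos: [0.4302, 0.2773, 0.0079]
eef_rot: [0.703, -0.072, 0.703, 0.072]
ft_force: [0.1, -0.4, -0.5]
gripper_width: 0.0544
```

Emit:
servo_tool --plan '[1,0,0,0,0.6,1,0,0,0,0.6,1,0,0,0,0.6,0,0,0,0,0.6]'

```text
time: 31.73
tcp_pos: [0.4303, 0.2772, 0.0049]
eef_rot: [0.703, -0.072, 0.703, 0.072]
ft_force: [0.9, 0.1, -1.6]
gripper_width: 0.0547
```

Emit:
servo_tool --plan '[1,0,0,0,0.6,1,0,0,0,0.6,0,0,0,0,0.6]'

```text
time: 31.98
tcp_pos: [0.4303, 0.2773, 0.0029]
eef_rot: [0.703, -0.072, 0.703, 0.072]
ft_force: [-0.2, 0.7, -0.4]
gripper_width: 0.0548
```

Emit:
servo_tool --plan '[1,0,0,0,0.6,1,0,0,0,0.6,0,0,0,0,0.6]'

```text
time: 32.23
tcp_pos: [0.4303, 0.2773, 0.0009]
eef_rot: [0.703, -0.072, 0.703, 0.072]
ft_force: [-0.0, -0.6, -0.7]
gripper_width: 0.0551
```

Emit:
servo_tool --plan '[1,0,0,0,0.6,0.5,0,0,0,0.6,0,0,0,0,0.6]'

```text
time: 32.48
tcp_pos: [0.4303, 0.2773, -0.0006]
eef_rot: [0.703, -0.072, 0.703, 0.072]
ft_force: [0.2, -0.4, -1.1]
gripper_width: 0.0548
```

Emit:
servo_tool --plan '[1,0,0,0,0.6,0.5,0,0,0,0.6,0,0,0,0,0.6]'

```text
time: 32.73
tcp_pos: [0.4303, 0.2773, -0.002]
eef_rot: [0.703, -0.072, 0.703, 0.072]
ft_force: [0.2, 0.7, -1.0]
gripper_width: 0.0552
```

Emit:
servo_tool --plan '[1,0,0,0,0.6,0.5,0,0,0,0.6,0,0,0,0,0.6]'

```text
time: 32.98
tcp_pos: [0.4304, 0.2773, -0.0035]
eef_rot: [0.703, -0.072, 0.703, 0.072]
ft_force: [-0.2, -0.0, -0.9]
gripper_width: 0.0548
```

Emit:
servo_tool --plan '[1,0,0,0,0.6,0.5,0,0,0,0.6,0,0,0,0,0.6]'

```text
time: 33.23
tcp_pos: [0.4307, 0.2774, -0.0048]
eef_rot: [0.704, -0.072, 0.703, 0.072]
ft_force: [1.1, 0.1, 2.7]
gripper_width: 0.055
```

Floor felt at 2.7 N. I release gently inside the tray and rise.

Emit:
servo_tool --plan '[-0.5,0,0,0,0.4,0,0,0,0,0.35,0,0,0,0,0.28,0,0,0,0,0.28,0,0,0,0,0.28,-5,0,0,0,0.28,-10,0,0,0,0.28,-20,0,0,0,0.28,-35,0,0,0,0.28,-40,0,0,0,0.28]'

```text
time: 34.07
tcp_pos: [0.4291, 0.2764, 0.1063]
eef_rot: [0.702, -0.073, 0.704, 0.072]
ft_force: [0.9, 0.2, 0.4]
gripper_width: 0.0676
```

Emit:
servo_tool --plan '[-35,0,0,0,0.2,0,20,-20,0,0.2,0,35,-10,0,0.2,0,35,-10,0,0.2,0,35,-10,0,0.2,0,35,-10,0,0.2,0,35,-10,0,0.2,0,15,0,0,0.2,0,0,0,0,0.2]'

```text
time: 34.82
tcp_pos: [0.316, 0.4735, 0.1414]
eef_rot: [0.703, -0.073, 0.703, 0.076]
ft_force: [0.8, 1.5, 1.5]
gripper_width: 0.0755
```

```bash
python3 ring.py pics/s15.png
python3 - <<'E'
from h import *
t=snap("top","pics/t15.png").astype(int)
s=cv2.imread("pics/s15.png")[:,:,::-1].astype(int)
for n,im in(("top",t),("side",s)):
    q=proj(n,[.431,.278,.008])[0].round().astype(int); c=im[q[1]-25:q[1]+25,q[0]-25:q[0]+25]
    m=(c[...,0]>c[...,1]*.95)&(c[...,0]>1.3*c[...,2])&(c[...,0]>60); k=np.argwhere(m)[:,::-1]+q-25
    print(n,"ring px",len(k),"centre uv",k.mean(0),"range",k.min(0),k.max(0),"world",unproj(n,(k.min(0)+k.max(0))/2,.007).round(4))
    print("extent mm",(unproj(n,k.max(0)+.5,.007)-unproj(n,k.min(0)-.5,.007)).round(3))
    rd=np.argwhere((c[...,0]>1.8*c[...,1])&(c[...,0]>70))[:,::-1]+q-25; print("red",len(rd),rd.mean(0) if len(rd) else None)
    for r in range(0,50,1):
        if m[r].any(): print("".join("#" if x else "." for x in m[r]))
# changes elsewhere vs start
for n,im in(("side",s),("top",t)):
    a=cv2.imread(f"pics/{n}0.png")[:,:,::-1].astype(int); d=(np.abs(cv2.GaussianBlur((im-a).astype(np.float32),(5,5),0)).max(2)>35).astype(np.uint8)
    k,l,st_,c=cv2.connectedComponentsWithStats(d); print(n,[st_[i].tolist() for i in range(1,k) if st_[i,4]>8])
E
```

```text
t 34.8167 tcp [0.316  0.4735 0.1414] F [0.8 1.5 1.5] M [ 0.02  0.03 -0.02] w 0.0755 j7 0.86
axes cols xyz
 [[-0.    -0.211  0.978]
 [ 0.004  0.978  0.211]
 [-1.     0.004  0.   ]]
TCP in fixture mm [-121.4  527.7  141.4] yaw err -0.0073 togo [  39.4 -528.7  117.5]
[121  69   9   6  38] [125.2  71.6]
[135  75   8   6  37] [138.3  77.7]
[128  87   8   3  19] [131.1  87.9]
[199 138  17  12  67] [206.1 143.5]
[352 226  19  16 132] [361.  234.2]
[298 236  10   7  25] [302.7 239.2]
[194 310   7  13  46] [197.2 315.2]
[172 339  20  36 298] [181.6 356.1]
top ring px 74 centre uv [131.55405405 207.37837838] range [125 198] [141 214] world [[0.4348 0.2774 0.007 ]]
extent mm [[-0.056 -0.057  0.   ]]
red 0 None
........................##........................
......................#####.......................
....................####..........................
...................###............................
..................##..............................
.................###............#.................
.................##............##.................
.................##.............#.
[... 1944 characters left out ...]
, 56, 699], [0, 158, 8, 33, 91], [5, 162, 3, 18, 28], [50, 169, 3, 15, 27], [264, 184, 18, 12, 64], [0, 192, 3, 6, 12], [19, 216, 12, 6, 51], [42, 274, 3, 8, 18], [78, 277, 12, 5, 32], [47, 279, 13, 8, 48]]
top [[215, 166, 18, 14, 85], [123, 197, 20, 19, 188], [0, 221, 45, 37, 1108], [46, 220, 56, 62, 2164], [0, 263, 17, 39, 298], [1, 305, 6, 9, 35], [20, 304, 69, 31, 582], [98, 308, 95, 46, 1629], [0, 316, 70, 49, 1254], [197, 343, 18, 12, 109], [183, 349, 4, 7, 22], [189, 350, 24, 17, 182], [223, 350, 23, 25, 217], [30, 357, 15, 5, 49], [156, 356, 37, 13, 293], [15, 358, 133, 26, 1248], [0, 361, 17, 6, 52], [145, 367, 9, 17, 89], [7, 368, 5, 4, 13], [0, 373, 5, 9, 31], [182, 377, 5, 2, 9]]
```

Emit:
servo_tool --plan '[-20,0,0,0,0.2,-30,0,0,0,0.2,-30,0,0,0,0.2,0,0,0,0,0.2,0,0,0,0,0.2,0,0,0,0,0.2,0,0,0,0,0.2]'

```text
time: 35.5
tcp_pos: [0.3191, 0.4669, 0.2196]
eef_rot: [0.703, -0.073, 0.704, 0.071]
ft_force: [0.0, -0.1, -0.3]
gripper_width: 0.0751
```

Run:
```python
from h import *
o,_=st(); print(np.abs(o["dq"]).max())
im=snap("side","pics/s16.png").astype(int); a=cv2.imread("pics/side0.png")[:,:,::-1].astype(int)
print("stand area diff",np.abs(im-a)[230:315,275:345].mean(), np.abs(im-a)[300:380,400:500].mean())
workorder.job_done()
```

```text
t 35.5 tcp [0.3191 0.4669 0.2196] F [ 0.  -0.1 -0.3] M [0.05 0.01 0.02] w 0.0751 j7 0.84
axes cols xyz
 [[-0.001 -0.202  0.979]
 [-0.002  0.979  0.202]
 [-1.    -0.002 -0.002]]
0.012959372693962887
stand area diff 2.0715966386554623 1.6411666666666667
the job is handed in; nothing more can be done
```

I freed the ring's red end with the pick, put the ring flat in the green tray, stood the pick back in its pocket and handed the job in at 35.5 s. I seated the pick before carrying the ring, because the one gripper could not do both.

- **Forces:** the toe felt the shoulder at about 14 N and the spindle at about 3 N. During the lift the pull read about 11 N and dropped to the pick's own weight after about 9 mm. These are readings at the end of each move, so short peaks in between were not seen.
- **Last checks:**
  - The ring lies at about (0.43, 0.28), the tray's centre, and measures 56 x 57 mm from above, so it is flat.
  - The pick's orange handle is at its original image position, and its collar seated at the height where I first gripped it.
  - The difference images showed no other object moved. The arm reads near-zero force and is clear of everything.
- **What disagreed:** the fingertips stood about 30 mm higher than the stated tool geometry, both in the pictures and by touch. My first attempt at the ring therefore closed above it without touching anything, and I felt my way lower. The ring then gripped at 55 mm instead of 57 mm.
- **Pictures:** I used up the 12 viewable pictures, so the final checks are numeric only.

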